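# Unseat the stuck heating block

### The arm

A 6-joint arm with a two-finger parallel gripper is mounted at the origin on a cart in front of the work surface, level with it; the furniture and walls round the work are solid. World frame = base frame: x ahead of the robot, y to its left, z up, the work surface at z = 0. Lengths are in m, angles in rad, forces in N, time in s.
With the tool pointing down it reaches from about 0.225 to 0.875 m from the base axis. Payload 3.4 kg.
Tool frame: the origin (TCP) lies on the mounting face of the last link; the fingertips stand 173 mm ahead of it and the grasp point (between the pads) lies 155 mm ahead of it (robot.grip_point_offset is the distance from the TCP to the grasp point, in m); z points along the fingers, y is the line along which they close (so a half turn about z gives the same grasp; the last joint's range is limited). The gripper opens to 85 mm and grips with 20 to 120 N. Pads are 22 mm wide; open, the fingers measure 114 mm over their backs; the gripper's body (76 mm by 85 mm) begins 54 mm behind the grasp point. The pads swing forward as they close: fully open they stand 13 mm farther back than shut.
Start: joints at [1.053, 0.276, 1.505, -0, 1.361, -0.121], TCP at [0.222, 0.53, 0.405] pointing down, gripper open.
Joint ranges: [-2.89, 2.89], [-0.75, 2.08], [0.22, 2.7], [-1.18, 4.32], [0.11, 2.71], [-2.7, 2.7]. Speed limits (rad/s): [2.57, 2.57, 3.14, 3.14, 3.14, 3.14].

### API

Orientations are given as a rotation vector (axis times angle).
In Python, from rig import robot, imaging gives the robot as it stands. The module is installed in compiled form; this text tells all that it offers.
- The arm moves only by the tool servo_tool, never from a script. Its argument "targets" is a list of rows, each a list of 3 entries, a list of its own where there are three numbers: the shift along the tool's x, y, z in m, then the turn, a rotation vector about the tool's x, y, z in degrees, then the opening, from 0 (shut) to 1 (fully open). A call has 1 to 10 rows; each row is the pose to reach, as a shift and turn from the pose commanded when the call began, along the tool's axes at that moment; what a row does not reach only later rows make up. A row lasts 1/8 s, in which the tool goes at most 62.5 mm and 10.7 degrees, less where a joint would pass 70% of its speed; a pose out of reach is approached as far as the arm can. A call with a gripper value outside its range is refused whole. The fingers move at their own pace and stop on an object; the grip force is fixed at half the most. Time passes only in rows, so rows that repeat a pose let the fingers close. It gives the time, the measured TCP pose, the force, the opening and the grip force at its end, in the units of the state.
- robot.observe(): the state, without advancing time (a new reading comes with each control period).
- imaging.grab_frame(name): name is "scene" or "top" or "wrist"; returns (picture, depth): 420x560x3 uint8, blue, green, red; 420x560 float32, m along the optical axis (not along the pixel's ray), 0 where there is no reading.
- imaging.camera_info(name): a dict with "intrinsics" (3x3 intrinsics, pixels), "view" (4x4, takes a point from world to camera coordinates). Camera axes: x right, y down, z forward; pixel columns grow to the right and rows downward; lengths in m; the calibration is good to about 2 mm. The wrist camera is an equidistant fisheye: a pixel r from the principal point sees the ray r / f radians off the axis. A picture is of the moment at which its call begins: read the wrist's pose just before it. camera_info takes no time and is no camera call; for the wrist camera it gives the pose at the moment of the call.
- robot.hand_in(): hands the job in; it is judged then, once.
The state is a dict: "time": time; "joint_pos": joint angles; "qvel": joint speeds; "tau": joint torques, N m; "position": TCP position; "orientation": TCP orientation; "ft_force": force on the tool from outside, world axes, zero at the start; "moment": the same for the moment, N m; "width": opening from 0.0 (shut) to 1.0 (fully open); "grasp_force": force on a finger pad.
Only numpy, scipy, OpenCV 4.12 (cv2) and the standard library are available. Lean on these libraries where they do the work, as an engineer would, in place of code of your own. Each camera call takes 0.05 s, during which the arm holds its last target. There are 200 camera calls.

### The job

The block heater is cold and its aluminium block is stuck in the well: first take the spent tube out of the block and drop it in the grey discard bin. Then take the block by its black lifting grip and rock it, tilting it to the left and to the right across the heater in turn, until it works free, without lifting, tipping or shoving the heater itself: a straight pull only picks the heater up. Finish still holding the block level just above its well, clear of the heater, so that the well can be inspected; do not put it down, and leave everything else on the bench alone.

Things in the scene. Friction and masses are not known exactly. Their poses are not given: they have to be found in the camera images.
- heater: white block heater (dry bath), dark display on its sloping front, 197 (x) x 206 (y) x 62 mm high, 2 kg, standing loose on rubber feet. Origin: centre of its underside, on the bench; x points to its back, y to its left, z up. In its flat top is the well: 123 (x) x 60 (y) mm, 30 mm deep, centred 15 mm behind the origin.
- well_mouth (a point): centre of the well's mouth, in the plane of the rim, 62 mm above the bench; axes as the heater's. 11 mm below the rim a sprung steel bead on the left and on the right wall presses on the block with about 27 N and holds it by friction, 13 to 20 N each: pulled up together they lift the heater.
- heat_block: aluminium block 120 (x) x 56 (y) x 50 mm high, about 0.6 kg, bores 32 mm wide 38 mm behind and in front of its centre. Origin: centre of its underside, at the start on the well floor, 30 mm below the rim; axes as the heater's. Play in the well: 2 mm left and right (beads fill it), 1.5 mm front and back. Its underside must rise 20 mm to pass the beads.
- grip_mid (a point): centre of the block's black lifting grip, a bar 34 (x) x 16 (y) x 28 mm high on a 12 mm stem, 88 mm above the block's underside; axes as the block's. Pinch it across y. Rock about x: room for 0.08 rad either way at first, more higher up. While one side rises and the other dips a little the beads' friction cancels and the heater stays put; the beads hold what has risen.
- tube_mid (a point): middle of the spent tube: empty 50 ml tube with an orange screw cap, 112 mm long, body 28 mm wide, cap 34 mm wide on the top 14 mm, 15 g; z along it to the cap. It stands loosely (1.5 mm play) in the block's rear bore, its middle 14 mm, its cap's top 70 mm above the block's top: take it just under the cap.
- tube: the same spent tube; origin at the centre of its foot, 56 mm below its middle; z along the tube
- discard_bin: grey open plastic bin, 142 (x) x 192 (y) mm over its rim, 70 mm high, inside 122 x 172 mm, fixed. Origin: centre of its underside, on the bench; y along its long side, z up. It stands to the right or to the left of the heater; the blue tube rack with its full tubes, 116 mm high, stands on the other side.
- timer: white bench timer, 62 x 62 x 20 mm, behind the heater; origin under its centre. A bystander.
- beaker: glass beaker, 53 mm wide, 70 mm high; origin under its centre. A bystander.
- pipette: micropipette lying on the bench, 222 mm long; origin under its centre. A bystander.
Mind the look-alikes: they are no part of the job. There is more than one size of the tube; the job needs the smaller.

How it is judged:
By the outcome, as a careful person would: the job done as asked, in the order asked, and still so for the second after the job is handed in, while the arm keeps its last pose, push and grip.
It also fails if it takes over 54 s, if anything falls off the work surface, if the arm or the gripper's body presses on something with over 40 N, if the wrist force passes 120 N, or if a joint passes its speed limit or range.

## Working session

There is one attempt and no reset: what is moved stays moved. The work goes in short steps, Python scripts to look and compute and a tool call to move; the robot and the scene stay as the last step left them, time stands still between calls to the robot, and variables do not carry over. Pictures are saved under pics/ and viewed, at most 10 in all, crops included, and the job is handed in when it is done.

Besides the shell and the picture viewer there is one more tool, called after ">>>" as name([rows], argument=value, ...), one row to a line, values as JSON. servo_tool: Moves the arm, as the interface text tells. Its arguments: {"type":"object","properties":{"targets":{"type":"array","items":{"type":"array"}}},"required":["targets"]}

```bash
mkdir -p pics
python3 - <<'E'
from rig import robot, imaging
import cv2,numpy as np
s=robot.observe();print(s['time'],s['position'],s['orientation'],s['width'],robot.grip_point_offset)
for n in("scene","top"):
    p,d=imaging.grab_frame(n);cv2.imwrite(f"pics/{n}0.png",p);np.save(f"{n}0.npy",d)
    c=imaging.camera_info(n);print(n,np.round(c['intrinsics'],1).tolist(),np.round(c['view'],3).tolist())
a=cv2.imread("pics/scene0.png");b=cv2.imread("pics/top0.png")
E
```

```text
0.0 [0.22214321 0.53012493 0.4038427 ] [-6.19193598e-01 -3.07939417e+00  2.65696571e-03] 1.0006568109224294 0.1547
scene [[455.1, 0.0, 282.0], [0.0, 455.1, 214.9], [0.0, 0.0, 1.0]] [[-0.898, -0.441, -0.007, 0.545], [-0.335, 0.693, -0.639, 0.289], [0.287, -0.571, -0.769, 0.957], [0.0, 0.0, 0.0, 1.0]]
top [[401.4, 0.0, 278.3], [0.0, 401.4, 203.8], [0.0, 0.0, 1.0]] [[-0.026, -0.999, 0.037, -0.026], [-0.998, 0.024, -0.061, 0.611], [0.06, -0.039, -0.997, 0.98], [0.0, 0.0, 0.0, 1.0]]
```

View pics/top0.png

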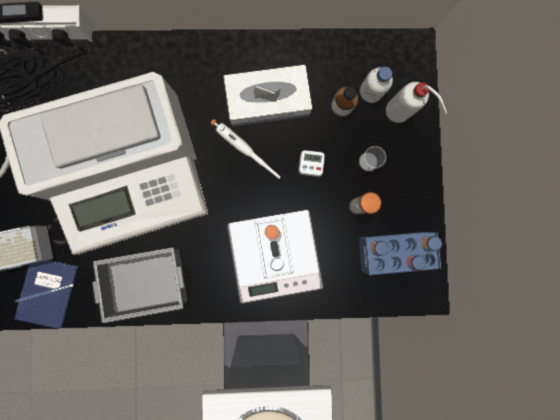

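View pics/scene0.png

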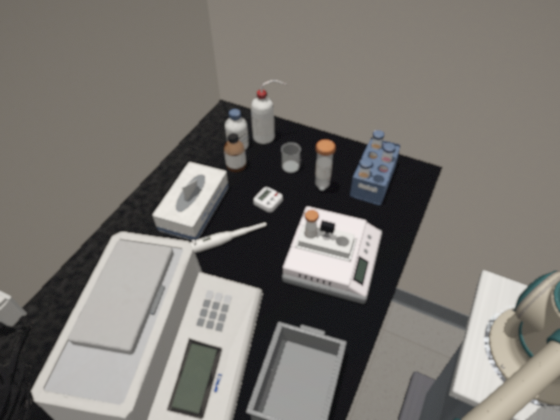

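The two orange-capped tubes are at top (272,232), a smaller one standing in the heater's block, and at top (371,204), a larger one standing on the bench. The one in the block fits the description. The bin is to the left at (140,285) and the rack to the right. Next I measure and confirm in a crop.

```bash
cat > h.py <<'E'
from rig import robot, imaging
import cv2,numpy as np
from scipy.spatial.transform import Rotation as R
def cloud(n,d):
    c=imaging.camera_info(n);K=c['intrinsics'];V=np.array(c['view'])
    v,u=np.mgrid[:420,:560];P=np.stack([(u-K[0][2])/K[0][0]*d,(v-K[1][2])/K[1][1]*d,d],-1)
    return (P-V[:3,3])@V[:3,:3]
E
python3 - <<'E'
from h import *
for n,roi in(("top",(205,315,225,325)),("scene",(195,310,275,390))):
    im=cv2.imread(f"pics/{n}0.png");d=np.load(f"{n}0.npy");W=cloud(n,d)
    m0=np.zeros((420,560),bool);m0[roi[0]:roi[1],roi[2]:roi[3]]=1;m0&=d>0
    z=W[...,2]
    for nm,lo,hi in(("heater top",.055,.068),("block top",.075,.09)):
        m=m0&(z>lo)&(z<hi);P=W[m];r=cv2.minAreaRect((P[:,:2]*1000).astype(np.float32));print(n,nm,m.sum(),np.median(z[m]),r)
    hsv=cv2.cvtColor(im,cv2.COLOR_BGR2HSV)
    m=m0&(hsv[...,0]<20)&(hsv[...,1]>130)&(hsv[...,2]>100);P=W[m];zt=np.percentile(P[:,2],90);Q=P[P[:,2]>zt-.006]
    print("cap",m.sum(),zt,(Q.min(0)+Q.max(0))/2,np.ptp(Q,axis=0))
    m=m0&(hsv[...,2]<70)&(z>.10)&(z<.15);P=W[m];print("grip",m.sum(),np.median(P,0),np.percentile(P[:,2],90),P.min(0),P.max(0),cv2.minAreaRect((P[P[:,2]>.125][:,:2]*1000).astype(np.float32)) if len(P)>5 else '')
im=cv2.imread("pics/top0.png")
W=cloud("top",np.load("top0.npy"))
m=np.zeros((420,560),bool);m[240:330,85:195]=1
m&=(W[...,2]>.06)&(W[...,2]<.08);P=W[m];print("bin",m.sum(),cv2.minAreaRect((P[:,:2]*1000).astype(np.float32)))
m=np.zeros((420,560),bool);m[225:280,350:450]=1;print('rack',W[m][W[m][:,2]>.05].min(0),W[m][W[m][:,2]>.05].max(0))
m=np.zeros((420,560),bool);m[185:220,340:390]=1;print('bigtube',W[m][W[m][:,2]>.05].min(0),W[m][W[m][:,2]>.05].max(0))
a=cv2.resize(im[205:310,215:385],(680,420),interpolation=cv2.INTER_CUBIC);cv2.imwrite("pics/crop.png",a)
E
```

```text
top heater top 4007 0.061697271003319044 ((499.70391845703125, -27.316513061523438), (161.52947998046875, 192.18185424804688), 8.34412670135498)
top block top 827 0.08282918973444926 ((505.3031311035156, -26.376102447509766), (120.2158432006836, 55.956016540527344), 8.223396301269531)
cap 122 0.15382741129792793 [ 0.54167743 -0.02012902  0.1521754 ] [0.02583002 0.02384956 0.00608423]
  return _methods._mean(a, axis=axis, dtype=dtype,
  ret = um.true_divide(
Traceback (most recent call last):
IndexError: index -1 is out of bounds for axis 0 with size 0
```

Run:
```python
from h import *
im=cv2.imread("pics/top0.png")
W=cloud("top",np.load("top0.npy"));z=W[...,2]
hsv=cv2.cvtColor(im,cv2.COLOR_BGR2HSV)
m=np.zeros((420,560),bool);m[238:262,262:290]=1;m&=(z>.1)
P=W[m];print("grip",m.sum(),np.median(P,0),P.min(0),P.max(0),cv2.minAreaRect((P[P[:,2]>.125][:,:2]*1000).astype(np.float32)))
m=np.zeros((420,560),bool);m[240:330,85:195]=1
m&=(z>.06)&(z<.08);P=W[m];print("bin",m.sum(),cv2.minAreaRect((P[:,:2]*1000).astype(np.float32)))
def bb(n,a,b,c,d,h):
    P=W[a:b,c:d].reshape(-1,3);P=P[P[:,2]>h];print(n,P.min(0),P.max(0))
bb('rack',225,280,350,450,.05);bb('bigtube',185,218,345,390,.05);bb('big equip (scale)',70,255,0,215,.05)
a=cv2.resize(im[205:310,215:385],(680,420),interpolation=cv2.INTER_CUBIC);cv2.imwrite("pics/crop.png",a)
s=robot.observe();print(R.from_rotvec(s['orientation']).as_matrix().round(3))
```

```text
grip 122 [ 0.506549   -0.02526378  0.13406807] [ 0.4887126  -0.03591632  0.1171897 ] [ 0.54982842 -0.00282443  1.01537932] ((521.0336303710938, -21.61074447631836), (66.1567611694336, 18.749813079833984), 17.297672271728516)
bin 1343 ((429.28363037109375, 289.082275390625), (141.9888916015625, 205.19647216796875), 8.516873359680176)
rack [ 0.43661538 -0.41829091  0.05070816] [ 0.54982842 -0.00282443  1.01537932]
bigtube [ 0.54982842 -0.25849204  0.05006667] [ 0.62291394 -0.00282443  1.01537932]
big equip (scale) [ 0.49472876 -0.00282443  0.05000504] [0.94463535 0.61793076 1.01537932]
[[-0.922  0.386 -0.001]
 [ 0.386  0.922 -0.001]
 [ 0.    -0.002 -1.   ]]
```

View pics/crop.png

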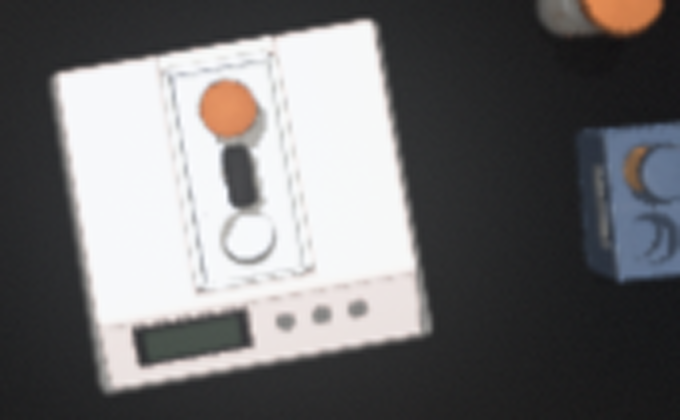

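The crop shows the spent tube: orange cap at (230,108) in the rear bore of the block, with the black grip at (238,178). The large tube is off on the bench at upper right, with the rack below it. Measurements agree with the sizes given: cap top at z 0.153, block top 0.083, rect 120x56, yaw 8.3°. I move above the tube.

>>> servo_tool([
  [[-0.127,-0.096,0],[0,0,-10],1],
  [[-0.254,-0.192,0],[0,0,-20],1],
  [[-0.508,-0.384,0],[0,0,-31],1],
  [[-0.508,-0.384,0],[0,0,-31],1],
  [[-0.508,-0.384,0],[0,0,-31],1],
  [[-0.508,-0.384,0],[0,0,-31],1],
  [[-0.508,-0.384,0],[0,0,-31],1],
  [[-0.508,-0.384,0],[0,0,-31],1],
  [[-0.508,-0.384,0],[0,0,-31],1],
  [[-0.508,-0.384,0],[0,0,-31],1],
])

```text
time: 1.35
position: [0.5323, -0.0037, 0.4045]
orientation: [0.226, -3.133, -0.001]
ft_force: [1.9, 1.4, -0.1]
width: 0.998
grasp_force: 0.0
```

>>> servo_tool([
  [[0,0,0.02],[0,0,0],1],
  [[0,0,0.02],[0,0,0],1],
  [[0,0,0.02],[0,0,0],1],
])

```text
time: 1.72
position: [0.5315, -0.0012, 0.3849]
orientation: [0.228, -3.133, -0.0]
ft_force: [0.2, -0.6, 0.0]
width: 1.001
grasp_force: 0.0
```

Run:
```python
from h import *
s=robot.observe();print(s['time'],s['position'],s['orientation'],s['ft_force'])
c=imaging.camera_info("wrist");K=np.array(c['intrinsics']);V=np.array(c['view'])
p,d=imaging.grab_frame("wrist");cv2.imwrite("pics/w1.png",p)
# ray cast cap-coloured pixels onto cap-top plane
hsv=cv2.cvtColor(p,cv2.COLOR_BGR2HSV)
m=((hsv[...,0]<20)&(hsv[...,1]>130)&(hsv[...,2]>90)).astype(np.uint8)
n,l,st,ce=cv2.connectedComponentsWithStats(m)
print(K.round(1).tolist())
for i in range(1,n):
    if st[i,4]<80: continue
    v,u=np.nonzero(l==i)
    x=(u-K[0,2])/K[0,0];y=(v-K[1,2])/K[1,1];th=np.hypot(x,y);sc=np.sin(th)/np.maximum(th,1e-9)
    r=np.stack([x*sc,y*sc,np.cos(th)],-1)
    rw=r@V[:3,:3];o=-V[:3,:3].T@V[:3,3]
    P=o+rw*((.152-o[2])/rw[:,2])[:,None]
    Pd=(r/r[:,2:]*d[v,u][:,None]-V[:3,3])@V[:3,:3]
    t=Pd[:,2]>.149
    print(st[i],"plane",(P[t].min(0)+P[t].max(0))/2,np.ptp(P[t],axis=0),"depth",np.median(Pd[t],0) if t.any() else None)
```

```text
1.725 [ 0.53146171 -0.00122989  0.38494362] [ 2.27527738e-01 -3.13321626e+00 -4.51458768e-04] [ 1.60235574e-01 -6.20786183e-01  5.60846528e-04]
[[325.2, 0.0, 280.3], [0.0, 325.2, 208.5], [0.0, 0.0, 1.0]]
[   0  233   32   50 1097] plane [ 0.60411036 -0.23620256  0.152     ] [4.93714115e-02 4.99204990e-02 5.55111512e-17] depth [ 0.59906969 -0.22794176  0.16073261]
[228 232  47  27 799] plane [ 0.54886519 -0.01966769  0.152     ] [0.01967519 0.03115212 0.        ] depth [ 0.54860206 -0.01847661  0.15284112]
```

View pics/w1.png

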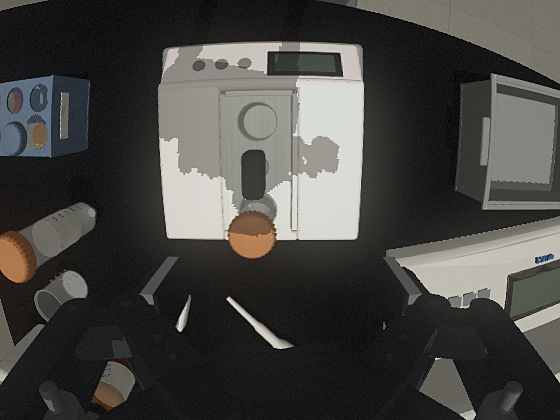

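The wrist view shows the spent tube's cap at (251,235) with the grip ahead of it at (254,175), and the block is aligned with the tool. The y reading agrees with the top view. I shift and descend, open, then close just under the cap.

>>> servo_tool([
  [[-0.008,-0.0204,0],[0,0,0],1],
  [[-0.008,-0.0204,0.02],[0,0,0],1],
  [[-0.008,-0.0204,0.05],[0,0,0],1],
  [[-0.008,-0.0204,0.08],[0,0,0],1],
  [[-0.008,-0.0204,0.1],[0,0,0],1],
  [[-0.008,-0.0204,0.108],[0,0,0],1],
  [[-0.008,-0.0204,0.108],[0,0,0],1],
  [[-0.008,-0.0204,0.108],[0,0,0],1],
])

```text
time: 2.78
position: [0.5431, -0.0209, 0.2777]
orientation: [-0.227, 3.131, -0.001]
ft_force: [-0.1, 0.5, -0.3]
width: 0.996
grasp_force: 0.0
```

>>> servo_tool([
  [[0,0,0],[0,0,0],0.25],
  [[0,0,0],[0,0,0],0.25],
  [[0,0,0],[0,0,0],0.25],
  [[0,0,0],[0,0,0],0.25],
  [[0,0,0],[0,0,0],0.25],
  [[0,0,0],[0,0,0],0.25],
])

```text
time: 3.52
position: [0.5426, -0.0207, 0.2769]
orientation: [-0.226, 3.133, 0.0]
ft_force: [-0.1, 0.8, 1.7]
width: 0.338
grasp_force: 66.4
```

>>> servo_tool([
  [[0,0,-0.03],[0,0,0],0.25],
  [[0,0,-0.07],[0,0,0],0.25],
  [[0,0,-0.11],[0,0,0],0.25],
  [[0,0,-0.13],[0,0,0],0.25],
  [[0.01,0.05,-0.13],[0,0,10],0.25],
  [[0.021,0.1,-0.13],[0,0,20],0.25],
  [[0.034,0.16,-0.13],[0,0,30],0.25],
  [[0.046,0.22,-0.13],[0,0,40],0.25],
  [[0.059,0.28,-0.13],[0,0,50],0.25],
  [[0.068,0.323,-0.13],[0,0,60],0.25],
])

```text
time: 4.78
position: [0.4302, 0.2853, 0.4066]
orientation: [1.329, 2.846, 0.0]
ft_force: [0.7, 0.3, -0.1]
width: 0.332
grasp_force: 67.8
```

>>> servo_tool([
  [[0,0,0],[0,0,10],0.25],
  [[0,0,0],[0,0,20],0.25],
  [[0,0,0],[0,0,30],0.25],
  [[0,0,0.01],[0,0,30],0.25],
  [[0,0,0.01],[0,0,30],0.25],
])

```text
time: 5.4
position: [0.4308, 0.2836, 0.3954]
orientation: [-2.011, -2.412, 0.004]
ft_force: [0.9, 0.0, 0.5]
width: 0.333
grasp_force: 67.8
```

Run:
```python
from h import *
s=robot.observe();print(s['time'],s['position'],s['joint_pos'].round(3) if hasattr(s['joint_pos'],'round') else s['joint_pos'],s['width'],s['grasp_force']);print(R.from_rotvec(s['orientation']).as_matrix().round(3))
p,d=imaging.grab_frame("scene");cv2.imwrite("pics/s1.png",p)
```

```text
5.4 [0.43075265 0.28355279 0.3953934 ] [ 0.447  0.193  1.642 -0.     1.309  0.266] 0.333106261068083 67.83072744721721
[[-0.18   0.984 -0.002]
 [ 0.984  0.18  -0.001]
 [-0.001 -0.003 -1.   ]]
```

View pics/s1.png

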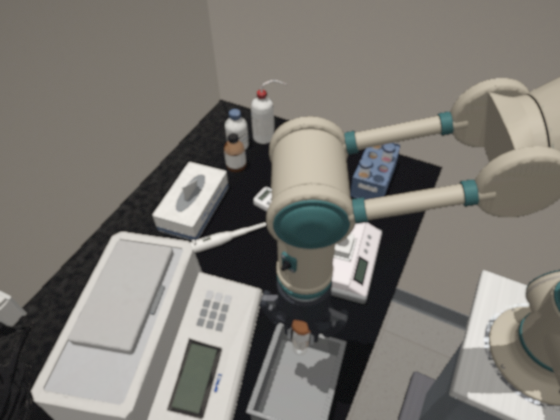

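The tube hangs from the gripper over the bin (cap at (301,325)). I tilt, lower and release.

>>> servo_tool([
  [[-0.028,0,0.02],[0,10,0],0.25],
  [[-0.056,0,0.06],[0,20,0],0.25],
  [[-0.085,0,0.11],[0,30,0],0.25],
  [[-0.085,0,0.15],[0,30,0],0.25],
  [[-0.085,0,0.155],[0,30,0],0.25],
  [[-0.085,0,0.155],[0,30,0],0.25],
  [[-0.085,0,0.155],[0,30,0],0.75],
  [[-0.085,0,0.155],[0,30,0],0.75],
  [[-0.085,0,0.155],[0,30,0],0.75],
  [[-0.085,0,0.155],[0,30,0],0.75],
])

```text
time: 6.7
position: [0.4462, 0.2004, 0.2421]
orientation: [-1.732, -2.075, -0.465]
ft_force: [-0.3, 0.4, -0.3]
width: 0.748
grasp_force: 0.0
```

>>> servo_tool([
  [[0,0,-0.04],[0,0,0],0.75],
  [[0,0,-0.09],[0,0,0],0.75],
  [[0,0,-0.14],[0,0,0],0.75],
  [[0,0,-0.18],[0,-10,0],0.75],
  [[0,0,-0.18],[0,-20,0],0.75],
  [[0,0,-0.18],[0,-30,0],0.75],
  [[0,0,-0.18],[0,-30,0],0.75],
])

```text
time: 7.58
position: [0.4618, 0.1128, 0.3979]
orientation: [-2.01, -2.413, -0.002]
ft_force: [-1.1, 0.9, -0.9]
width: 0.751
grasp_force: 0.0
```

Run:
```python
from h import *
s=robot.observe();print(s['time'],s['position'],s['width']);print(R.from_rotvec(s['orientation']).as_matrix().round(3))
p,d=imaging.grab_frame("top");q,_=imaging.grab_frame("wrist");cv2.imwrite("pics/t2.png",np.hstack([cv2.resize(p,(400,300)),cv2.resize(q,(400,300))]))
```

```text
7.575 [0.46176193 0.11275155 0.39790753] 0.7514847181659293
[[-0.181  0.984  0.   ]
 [ 0.984  0.181  0.001]
 [ 0.001  0.    -1.   ]]
```

View pics/t2.png

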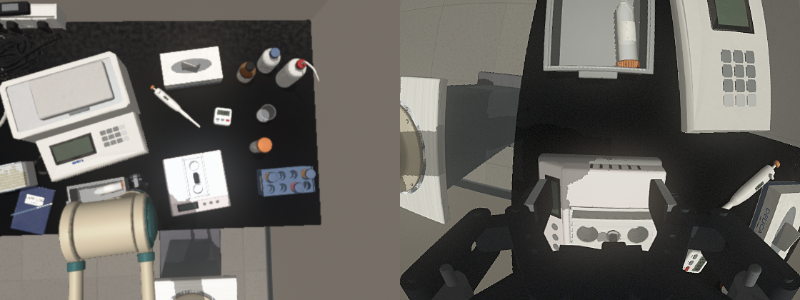

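The tube lies in the bin (wrist view at about (627,35)), and the heater has not moved. Next I go above the grip.

>>> servo_tool([
  [[-0.015,0.002,0],[0,0,-10],0.75],
  [[-0.03,0.004,0],[0,0,-20],0.75],
  [[-0.05,0.006,0],[0,0,-30],0.75],
  [[-0.07,0.009,0],[0,0,-40],0.75],
  [[-0.09,0.011,0],[0,0,-50],0.75],
  [[-0.11,0.013,0],[0,0,-60],0.75],
  [[-0.13,0.016,0],[0,0,-70],0.75],
  [[-0.145,0.0176,0],[0,0,-79],0.75],
  [[-0.145,0.0176,0],[0,0,-88],0.75],
  [[-0.145,0.0176,0],[0,0,-88],0.75],
])

```text
time: 8.93
position: [0.5053, -0.0287, 0.397]
orientation: [0.22, -3.133, -0.004]
ft_force: [-0.3, -0.7, 0.1]
width: 0.754
grasp_force: 0.0
```

>>> servo_tool([
  [[0,0,0.02],[0,0,0],0.75],
  [[0,0,0.04],[0,0,0],0.75],
  [[0,0,0.04],[0,0,0],0.75],
])

```text
time: 9.3
position: [0.5047, -0.0279, 0.3561]
orientation: [0.222, -3.13, -0.003]
ft_force: [-0.4, 0.1, -0.1]
width: 0.749
grasp_force: 0.0
```

```bash
cat >> h.py <<'E'
def wcloud(d):
    c=imaging.camera_info("wrist");K=np.array(c['intrinsics']);V=np.array(c['view'])
    v,u=np.mgrid[:420,:560];x=(u-K[0,2])/K[0,0];y=(v-K[1,2])/K[1,1];th=np.hypot(x,y)+1e-9
    k=np.tan(np.minimum(th,1.5))/th*d
    return (np.stack([x*k,y*k,d],-1)-V[:3,3])@V[:3,:3]
E
python3 - <<'E'
from h import *
s=robot.observe();print(s['time'],s['position'],s['width']);print(R.from_rotvec(s['orientation']).as_matrix().round(3))
c=imaging.camera_info("wrist")
p,d=imaging.grab_frame("wrist");cv2.imwrite("pics/w2.png",p);W=wcloud(d)
near=np.hypot(W[...,0]-.505,W[...,1]+.026)
for nm,lo,hi,rad in(("grip",.128,.140,.04),("block",.077,.088,.075),("heater",.056,.067,.2)):
    m=(d>0)&(W[...,2]>lo)&(W[...,2]<hi)&(near<rad);P=W[m]
    if len(P)>5: print(nm,len(P),np.median(P[:,2]),cv2.minAreaRect((P[:,:2]*1000).astype(np.float32)))
E
```

```text
9.3 [ 0.50467938 -0.02792646  0.35608368] 0.7494214903409069
[[-0.99  -0.141 -0.004]
 [-0.141  0.99   0.002]
 [ 0.004  0.002 -1.   ]]
grip 1272 0.13585328684674366 ((506.80108642578125, -25.355175018310547), (33.51517105102539, 15.825910568237305), 7.872644901275635)
block 7321 0.08430252301683282 ((507.6529235839844, -25.33502197265625), (121.02251434326172, 56.62883377075195), 8.36141300201416)
heater 25377 0.0632694071132477 ((502.07598876953125, -26.457672119140625), (160.68569946289062, 192.46714782714844), 8.637683868408203)
```

View pics/w2.png

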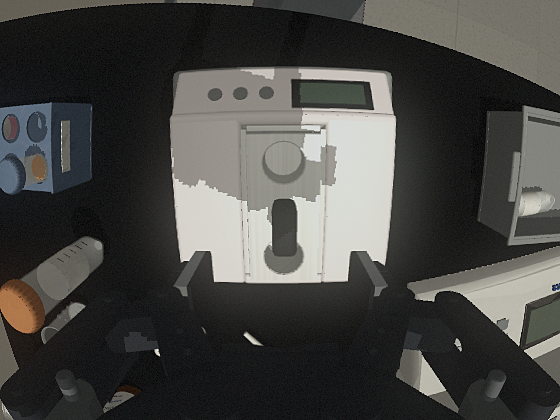

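The wrist view shows the grip (284,228) upright on the empty block, and the measured size is right (33.5x15.8 mm). I lower and pinch it.

>>> servo_tool([
  [[-0.0016,0.002,0.02],[0,0,0],0.75],
  [[-0.0016,0.002,0.05],[0,0,0],0.75],
  [[-0.0016,0.002,0.073],[0,0,0],0.75],
  [[-0.0016,0.002,0.081],[0,0,0],0.75],
  [[-0.0016,0.002,0.081],[0,0,0],0.75],
  [[-0.0016,0.002,0.081],[0,0,0],0.75],
])

```text
time: 10.1
position: [0.5073, -0.0258, 0.2778]
orientation: [-0.225, 3.131, -0.001]
ft_force: [-0.5, 0.4, -0.2]
width: 0.751
grasp_force: 0.0
```

>>> servo_tool([
  [[0,0,0],[0,0,0],0.5],
  [[0,0,0],[0,0,0],0.3],
  [[0,0,0],[0,0,0],0.22],
  [[0,0,0],[0,0,0],0.16],
  [[0,0,0],[0,0,0],0.1],
  [[0,0,0],[0,0,0],0.1],
  [[0,0,0],[0,0,0],0.1],
  [[0,0,0],[0,0,0],0.1],
])

```text
time: 11.1
position: [0.5066, -0.0254, 0.2771]
orientation: [-0.225, 3.133, 0.002]
ft_force: [-1.3, 1.9, 5.7]
width: 0.173
grasp_force: 59.2
```

Run:
```python
from h import *
s=robot.observe();print({k:np.round(s[k],4).tolist() for k in('time','position','orientation','ft_force','moment','width','grasp_force')})
# rock plan: level tool frame, y=block y, z down; pivot at bead height, H above
th=np.radians(4.5);p=.020
def step(T,phi,dphi,py,c): # T=(y,up) of TCP rel level start, rotate about (py + c?, bead)
    a=dphi;v=T-np.array([py,-.224]);M=np.array([[np.cos(a),-np.sin(a)],[np.sin(a),np.cos(a)]])
    return np.array([py,-.224])+M@v,phi+dphi
# rotation a positive: y->up : right(-y) dips, left(+y) rises -> pivot on right (-p); tool-x turn sign printed
T=np.zeros(2);ph=0
for tgt,n,first in((th,2,1),(-th,4,0),(0,2,0)):
    d=(tgt-ph)/n
    for i in range(n):
        T,ph=step(T,ph,d,(-p if d>0 else p)*(1.45 if first else 1),0);print("shift y %.4f z %.4f turn_x %.2f"%(T[0],-T[1],-np.degrees(ph)))
```

```text
{'time': 11.1, 'position': [0.5066, -0.0254, 0.2771], 'orientation': [-0.2252, 3.1331, 0.0019], 'ft_force': [-1.3349, 1.8737, 5.6658], 'moment': [0.6682, 0.2389, -0.0225], 'width': 0.1734, 'grasp_force': 59.1896}
shift y -0.0088 z -0.0010 turn_x -2.25
shift y -0.0177 z -0.0016 turn_x -4.50
shift y -0.0088 z -0.0029 turn_x -2.25
shift y 0.0002 z -0.0038 turn_x -0.00
shift y 0.0091 z -0.0044 turn_x 2.25
shift y 0.0181 z -0.0047 turn_x 4.50
shift y 0.0091 z -0.0060 turn_x 2.25
shift y 0.0000 z -0.0070 turn_x -0.00
```

Firm on the bar (14.7 mm, 59 N). First half swing, then check the forces.

>>> servo_tool([
  [[0,-0.0044,-0.0005],[-1.1,0,0],0.1],
  [[0,-0.0088,-0.001],[-2.25,0,0],0.1],
  [[0,-0.0133,-0.0013],[-3.4,0,0],0.1],
  [[0,-0.0177,-0.0016],[-4.5,0,0],0.1],
  [[0,-0.0177,-0.0016],[-4.5,0,0],0.1],
  [[0,-0.0133,-0.0023],[-3.4,0,0],0.1],
  [[0,-0.0088,-0.0029],[-2.25,0,0],0.1],
  [[0,-0.0044,-0.0034],[-1.1,0,0],0.1],
  [[0,0,-0.0038],[0,0,0],0.1],
  [[0,0,-0.0038],[0,0,0],0.1],
])

```text
time: 12.35
position: [0.5065, -0.0253, 0.2798]
orientation: [0.227, -3.133, 0.001]
ft_force: [4.0, 1.2, -11.4]
width: 0.179
grasp_force: 58.6
```

```bash
cat > look.py <<'E'
from h import *
import sys
s=robot.observe();print({k:np.round(s[k],4).tolist() for k in('time','position','orientation','ft_force','moment','width','grasp_force')})
print("z axis",R.from_rotvec(s['orientation']).as_matrix()[:,2].round(4))
p,d=imaging.grab_frame("wrist");cv2.imwrite("pics/"+sys.argv[1]+".png",p);W=wcloud(d)
n=np.hypot(W[...,0]-.505,W[...,1]+.026)
for nm,lo,hi,rad in(("block",.077,.125,.07),("heater",.054,.069,.2)):
    m=(d>0)&(W[...,2]>lo)&(W[...,2]<hi)&(n<rad)
    if nm=="block": m[:, :230]=0;m[:,345:]=0;m[220:]=0;m[:110]=0
    P=W[m];A=np.c_[P-P.mean(0)][::7]
    nv=np.linalg.svd(A,full_matrices=False)[2][2];print(nm,len(P),"z",np.median(P[:,2]).round(4),"normal",(nv*np.sign(nv[2])).round(3),[np.round(t,1).tolist() if not np.isscalar(t) else round(t,1) for t in cv2.minAreaRect((P[:,:2]*1000).astype(np.float32))])
E
python3 look.py w3
```

```text
{'time': 12.35, 'position': [0.5065, -0.0253, 0.2798], 'orientation': [0.2274, -3.1329, 0.0006], 'ft_force': [3.9653, 1.1722, -11.4432], 'moment': [0.7476, -0.6327, -0.0524], 'width': 0.1788, 'grasp_force': 58.5684}
z axis [-5.e-04 -4.e-04 -1.e+00]
block 6520 z 0.0859 normal [-0.003 -0.008  1.   ] [[469.2, -30.6], [45.7, 55.4], 8.2]
heater 40532 z 0.0622 normal [-0.019 -0.002  1.   ] [[489.1, -27.9], [141.8, 190.9], 8.2]
```

>>> servo_tool([
  [[0,0.009,-0.0006],[2.25,0,0],0.1],
  [[0,0.018,-0.0009],[4.5,0,0],0.1],
  [[0,0.018,-0.0009],[4.5,0,0],0.1],
  [[0,0.009,-0.0022],[2.25,0,0],0.1],
  [[0,0,-0.0031],[0,0,0],0.1],
  [[0,-0.009,-0.0037],[-2.25,0,0],0.1],
  [[0,-0.018,-0.004],[-4.5,0,0],0.1],
  [[0,-0.018,-0.004],[-4.5,0,0],0.1],
  [[0,-0.009,-0.0053],[-2.25,0,0],0.1],
  [[0,0,-0.0063],[0,0,0],0.1],
])

```text
time: 13.65
position: [0.5065, -0.0257, 0.2866]
orientation: [0.224, -3.133, 0.001]
ft_force: [1.6, 3.1, -8.6]
width: 0.176
grasp_force: 59.9
```

```bash
python3 look.py w4
```

```text
{'time': 13.65, 'position': [0.5065, -0.0257, 0.2866], 'orientation': [0.2245, -3.1335, 0.0012], 'ft_force': [1.6236, 3.0526, -8.6334], 'moment': [1.1209, -0.2487, 0.0039], 'width': 0.176, 'grasp_force': 59.9272}
z axis [-0.e+00 -8.e-04 -1.e+00]
block 6766 z 0.0929 normal [ 0.016 -0.009  1.   ] [[469.0, -30.1], [45.8, 55.7], 8.4]
heater 38439 z 0.0624 normal [-0.019 -0.001  1.   ] [[489.3, -26.9], [145.0, 191.0], 8.1]
```

Risen 9.5 mm with the heater still flat on the bench. I continue rocking.

>>> servo_tool([
  [[0,0.0093,-0.0006],[2.25,0,0],0.1],
  [[0,0.0185,-0.0009],[4.5,0,0],0.1],
  [[0,0.0185,-0.0009],[4.5,0,0],0.1],
  [[0,0.0093,-0.0022],[2.25,0,0],0.1],
  [[0,0,-0.0031],[0,0,0],0.1],
  [[0,-0.0093,-0.0037],[-2.25,0,0],0.1],
  [[0,-0.0185,-0.004],[-4.5,0,0],0.1],
  [[0,-0.0185,-0.004],[-4.5,0,0],0.1],
  [[0,-0.0093,-0.0053],[-2.25,0,0],0.1],
  [[0,0,-0.0063],[0,0,0],0.1],
])

```text
time: 14.95
position: [0.5064, -0.0258, 0.2928]
orientation: [0.225, -3.133, 0.001]
ft_force: [0.5, 1.7, -7.1]
width: 0.178
grasp_force: 60.0
```

```bash
python3 look.py w5
```

```text
{'time': 14.95, 'position': [0.5064, -0.0258, 0.2928], 'orientation': [0.2246, -3.1332, 0.0012], 'ft_force': [0.5274, 1.7078, -7.1319], 'moment': [1.1808, -0.0901, 0.019], 'width': 0.1775, 'grasp_force': 60.0145}
z axis [-3.e-04 -8.e-04 -1.e+00]
block 7045 z 0.0991 normal [ 0.021 -0.012  1.   ] [[469.0, -30.3], [45.8, 55.7], 8.6]
heater 38478 z 0.0623 normal [-0.02  -0.001  1.   ] [[490.4, -26.7], [145.7, 191.2], 8.1]
```

>>> servo_tool([
  [[0,0.0095,-0.0006],[2.25,0,0],0.1],
  [[0,0.019,-0.0009],[4.5,0,0],0.1],
  [[0,0.019,-0.0009],[4.5,0,0],0.1],
  [[0,0.0095,-0.0022],[2.25,0,0],0.1],
  [[0,0,-0.0031],[0,0,0],0.1],
  [[0,-0.0095,-0.0037],[-2.25,0,0],0.1],
  [[0,-0.019,-0.004],[-4.5,0,0],0.1],
  [[0,-0.019,-0.004],[-4.5,0,0],0.1],
  [[0,-0.0095,-0.0053],[-2.25,0,0],0.1],
  [[0,0,-0.0063],[0,0,0],0.1],
])

```text
time: 16.25
position: [0.5065, -0.0254, 0.2994]
orientation: [0.224, -3.133, -0.003]
ft_force: [-0.1, 3.7, -5.8]
width: 0.174
grasp_force: 60.1
```

```bash
python3 look.py w6
```

```text
{'time': 16.25, 'position': [0.5065, -0.0254, 0.2994], 'orientation': [0.2242, -3.1333, -0.0029], 'ft_force': [-0.1018, 3.6591, -5.8125], 'moment': [0.6441, 0.0995, 0.0478], 'width': 0.1744, 'grasp_force': 60.1335}
z axis [-4.0e-04  1.8e-03 -1.0e+00]
block 7156 z 0.1055 normal [ 0.05  -0.005  0.999] [[468.7, -30.5], [45.9, 55.7], 8.2]
heater 36438 z 0.0623 normal [-0.016  0.002  1.   ] [[491.9, -27.3], [147.4, 191.2], 8.6]
```

Only the block's weight (5.8 N) remains, so it is past the beads. I lift gently straight up.

>>> servo_tool([
  [[0,0,-0.003],[0,0,0],0.1],
  [[0,0,-0.006],[0,0,0],0.1],
  [[0,0,-0.009],[0,0,0],0.1],
  [[0,0,-0.012],[0,0,0],0.1],
  [[0,0,-0.015],[0,0,0],0.1],
  [[0,0,-0.018],[0,0,0],0.1],
  [[0,0,-0.021],[0,0,0],0.1],
  [[0,0,-0.023],[0,0,0],0.1],
  [[0,0,-0.023],[0,0,0],0.1],
  [[0,0,-0.023],[0,0,0],0.1],
])

```text
time: 17.55
position: [0.5066, -0.0257, 0.3222]
orientation: [0.226, -3.133, -0.0]
ft_force: [-0.1, 0.9, -6.5]
width: 0.176
grasp_force: 59.9
```

```bash
python3 look.py w7
python3 - <<'E'
from h import *
p,d=imaging.grab_frame("scene");q=cv2.imread("pics/w7.png")
cv2.imwrite("pics/s2.png",np.hstack([cv2.resize(p[130:340,200:480],(400,300)),cv2.resize(q,(400,300))]))
W=wcloud(imaging.grab_frame("wrist")[1]);n=np.hypot(W[...,0]-.505,W[...,1]+.026)
m=(W[...,2]>.115)&(W[...,2]<.14)&(n<.075);m[230:]=0
P=W[m];A=np.c_[P[:,:2]-[.505,-.026],np.ones(len(P))]
for _ in range(4):
    c=np.linalg.lstsq(A,P[:,2],rcond=None)[0];k=abs(A@c-P[:,2])<.002;A,P=A[k],P[k]
print("block plane slopes x,y,z0",c.round(4),len(P))
E
```

```text
{'time': 17.55, 'position': [0.5066, -0.0257, 0.3222], 'orientation': [0.2259, -3.1334, -0.0002], 'ft_force': [-0.0573, 0.8932, -6.4704], 'moment': [0.0379, 0.0026, 0.0286], 'width': 0.1763, 'grasp_force': 59.8657}
z axis [-1.e-04  1.e-04 -1.e+00]
block 3032 z 0.0871 normal [-0.926 -0.02   0.377] [[465.6, -31.9], [38.5, 56.0], 8.3]
heater 29286 z 0.0621 normal [-0.015 -0.001  1.   ] [[498.6, -26.1], [161.7, 193.0], 8.3]
block plane slopes x,y,z0 [-1.000e-04  1.100e-03  1.284e-01] 7406
```

View pics/s2.png

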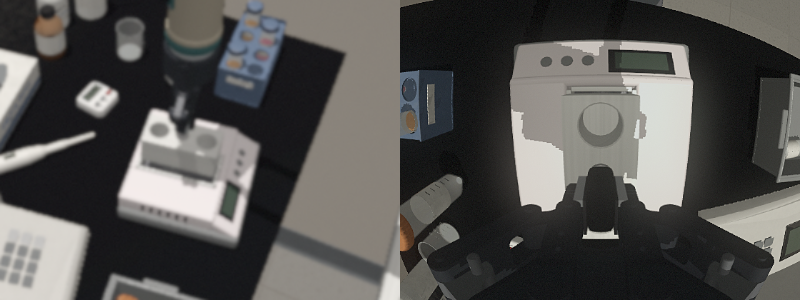

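The block hangs level (slopes ≤0.001), its underside about 15 mm above the rim. The heater is in place and the tube is in the bin.

```bash
python3 -c "
from rig import robot
print(robot.hand_in())"
```

```text
the job is handed in; nothing more can be done
None
```

The job is handed in: the spent tube is in the discard bin, and the rocked-free block is held level about 15 mm above its well, with the heater unmoved as far as the cameras can tell; no verdict came back.

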